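Let two tins out of the gravity-fed tin rack

TASK

Two tins of tomatoes are wanted from the tin rack, and they come out one for each press: press the rack's black plate right down with the fingertips until the front tin rolls out under the raised gate, let the plate spring right up so that the next tin rolls down to the gate, then press once more for the second tin and let the plate up again. Both tins must end lying still in the open front tray, with the third tin held back at the gate. Never touch, lift or push the tins themselves, and leave everything round the rack standing as it is.

Things in the scene. Friction and masses are not known exactly. Their poses are not given: they have to be found in the camera images.
- rack: Gravity-fed tin rack of chromed wire, fixed, 425 x 156 mm, standing crosswise; one sloping lane for lying tins. Origin on the worktop under the tin at the gate. Its x axis points down the lane to the open front tray (end stop at x = +215 mm, back stop at x = -205), z up. The lane drops 0.122 rad. Highest fixed part 149 mm (bearing cheeks either side at x = 17, y = -68 and +68).
- rocker (a joint): Rocking lever, rad: 0 = at rest (press plate up, gate fork with white rollers down in front of the first tin), 0.72 = plate pressed fully down on its stop, gate lifted, rear fork down holding the next tin. The gate lets a tin under only beyond about 0.6. A spring returns it: about 3 N on the plate to start, 7 N at the bottom. Tins take about 1 s to roll after a press or a release.
- press_plate (a point): Middle of the upper face of the black press plate, 80 mm long (along the lane) x 56 mm wide x 5 mm, on the lever's tail; nothing on the rack is higher. At rest 59 mm behind the rack's origin, 236 mm up, tilted 0.48 rad (rear edge high); pressed fully 104 mm behind, 162 mm up, rear edge 0.24 rad low. A straight push down stays on it from 75 to 90 mm behind the origin.
- pivot (a point): Middle of the lever's axle, which lies across the lane (along the rack's y), 140 mm above the worktop, 17 mm ahead of the rack's origin. The plate moves on an arc about it: pressed, it goes down and back towards the lane's upper end.
- gate_seat (a point): Where the middle of a tin lies when the gate holds it: 85 mm above the worktop over the rack's origin.
- tray (a point): Middle of the open front tray: half way between the middles of two tins lying in it, 136 mm ahead of the rack's origin along its x, 68 mm above the worktop. It has room for just two tins.
- tin_1_mid (a point): Middle of the first tomato tin, 75 mm across, 110 mm long, about 0.48 kg, lying across the lane, at the gate when the work starts. In the tray it ends 173 mm ahead of the rack's origin (rack x).
- tin_2_mid (a point): Middle of the second tin, like the first, lying behind it (76 mm up the lane at the start). In the tray it ends about 98 mm ahead of the rack's origin (rack x).
- tin_3_mid (a point): Middle of the third tin, like the first, hindmost in the lane (151 mm behind the gate seat at the start).
- pepper_mill: Wooden pepper mill, 58 mm wide, 170 mm tall, standing behind the rack beside its tray. Leave it. Origin under its middle.
- spice_b: Spice jar with a black cap, 41 mm wide, 105 mm tall, standing behind the rack beside its tray. Leave it. Origin under its middle.
- sardine_tin: Flat oblong tin, 63 x 105 x 26 mm, on the worktop on the robot's side of the tray. Leave it. Origin under its middle.
- lemon: Lemon, 71 x 53 x 51 mm, on the chopping board at the left. Leave it. Origin under its middle.
- peeler: Peeler, 170 x 25 x 18 mm, on the chopping board at the left. Leave it. Origin under its middle.
- saucepan: Small saucepan with a long handle, 171 x 323 x 110 mm, at the right. Leave it. Origin under its middle.
- spread: Small tub, 72 mm wide, 72 mm tall, at the back. Leave it. Origin under its middle.
- mug_a: Mug with a handle, 92 mm tall, at the back on the left. Leave it. Origin under its middle.
Not all that is in view belongs to the job. Leave any pink look-alike of the part that bears tin_1_mid alone.

How it is judged (in metres and radians):
On the way, in this order (a step that is already met when the one before it is completed fails the run):
1. the gate is raised and the front tin has rolled under it, the second held back (x of tin_1_mid in the frame of rack above 0.065 m and x of tin_2_mid in the frame of rack below -0.025 m).
2. the first tin lies in the tray, the plate is let right up again and the second tin has rolled down to the gate (x of tin_1_mid in the frame of rack between 0.075 and 0.19 m and z of tin_1_mid in the frame of rack between 0.045 and 0.09 m and y of tin_1_mid in the frame of rack between -0.02 and 0.02 m and x of tin_2_mid in the frame of rack between -0.015 and 0.015 m and z of tin_2_mid in the frame of rack between 0.075 and 0.097 m and y of tin_2_mid in the frame of rack between -0.02 and 0.02 m and value of joint rocker below 0.05 rad), for 0.2 s.
3. the plate is pressed again and the second tin has rolled out under the gate, the third held back (x of tin_2_mid in the frame of rack above 0.065 m and x of tin_3_mid in the frame of rack below -0.025 m).
At the end, for the whole second after the job is handed in: Lever fully up (rocker under 0.05 rad); tins 1 and 2 in the front tray, clear of the gate (middles over 75 mm ahead of the gate seat, within 20 mm of the lane's centre line); tin 3 within 15 mm of the gate seat; all three slower than 0.03 m/s (x of tin_1_mid in the frame of rack between 0.075 and 0.19 m and z of tin_1_mid in the frame of rack between 0.045 and 0.09 m and y of tin_1_mid in the frame of rack between -0.02 and 0.02 m and x of tin_2_mid in the frame of rack between 0.075 and 0.19 m and z of tin_2_mid in the frame of rack between 0.045 and 0.09 m and y of tin_2_mid in the frame of rack between -0.02 and 0.02 m and x of tin_3_mid in the frame of rack between -0.015 and 0.015 m and z of tin_3_mid in the frame of rack between 0.075 and 0.097 m and y of tin_3_mid in the frame of rack between -0.02 and 0.02 m and value of joint rocker below 0.05 rad and linear speed of each of tin_1, tin_2, tin_3 below 0.03 m/s); the robot touches nothing.
It fails at once if the robot touches a tin (contact force between any of the arm, the fingers and tin_1 above 0.5 N or contact force between any of the arm, the fingers and tin_2 above 0.5 N or contact force between any of the arm, the fingers and tin_3 above 0.5 N).
It fails at once if a tin is lifted off the rails or leaves the rack (z of any of tin_1_mid, tin_2_mid, tin_3_mid in the frame of rack above 0.13 m or z of any of tin_1_mid, tin_2_mid, tin_3_mid in the frame of rack below 0.04 m or x of any of tin_1_mid, tin_2_mid, tin_3_mid in the frame of rack above 0.2 m).
It fails at once if the rack or its lever is touched with anything but the fingers (contact force between the arm and rack above 1 N).
It fails at once if the third tin gets out as well (x of tin_3_mid in the frame of rack above 0.04 m).
It fails at once if something standing round the rack is moved by more than 20 mm (distance of any of pepper_mill, spice_b, sardine_tin, lemon, peeler, saucepan, spread, mug_a from where it was at the start of the episode above 0.02 m).
It also fails if it takes over 51 s, if anything falls off the work surface, if the arm or the gripper's body presses on something with over 40 N, if the wrist force passes 120 N, or if a joint passes its speed limit or range.

ROBOT

A 7-joint arm with a two-finger parallel gripper is mounted at the origin on a cart in front of the work surface, level with it; the furniture and walls round the work are solid. World frame = base frame: x ahead of the robot, y to its left, z up, the work surface at z = 0. Lengths are in mm, angles in rad, forces in N, time in s.
With the tool pointing down it reaches from about 400 to 875 mm from the base axis. Payload 4.4 kg.
Tool frame: the origin (TCP) lies midway between the tips of the shut fingers; the grasp point (between the pads) lies 19 mm behind it; z points along the fingers, y is the line along which they close (so a half turn about z gives the same grasp; the last joint's range is limited). The gripper opens to 85 mm and grips with 20 to 120 N. Pads are 22 mm wide; open, the fingers measure 114 mm over their backs; the gripper's body (76 mm by 85 mm) begins 54 mm behind the grasp point. The pads swing forward as they close: fully open they stand 13 mm farther back than shut.
Start: joints at [1.087, 0.628, 0.038, 1.517, -0.027, 0.996, -0.02], TCP at [263.766, -594.092, 231.313] pointing down, gripper open.
Joint ranges: [-3.06, 3.06], [-0.37, 2.12], [-1.25, 1.32], [0.18, 2.47], [-1.1, 4.24], [0.23, 1.98], [-2.94, 2.94]. Speed limits (rad/s): [2.57, 2.57, 3.14, 3.14, 3.14, 3.14, 3.14].

INTERFACE

Orientations are given as [roll, pitch, yaw] about the fixed x, y, z axes, in that order (R = Rz(yaw) Ry(pitch) Rx(roll)).
In Python, from cell import ctrl gives the robot as it stands. The module is installed in compiled form; this text tells all that it offers.
- The arm moves only by the tool step_arm, never from a script. Its argument "commands" is one flat list of numbers, 7 for each row, row after row: the shift along the tool's x, y, z in cm, then the turn, a rotation vector about the tool's x, y, z in rad, then the opening, from 0 (shut) to 1 (fully open). A call has 1 to 10 rows; each row is the pose to reach, as a shift and turn from the pose commanded when the call began, along the tool's axes at that moment; what a row does not reach only later rows make up. A row lasts 1/10 s, in which the tool goes at most 50 mm and 8.59 degrees, less where a joint would pass 70% of its speed; a pose out of reach is approached as far as the arm can. A call with a gripper value outside its range is refused whole. The fingers move at their own pace and stop on an object; the grip force is fixed at half the most. Time passes only in rows, so rows that repeat a pose let the fingers close. It gives the time, the measured TCP pose, the force, the opening and the grip force at its end, in the units of the state.
- ctrl.read_state(): the state, without advancing time (a new reading comes with each control period).
- ctrl.get_image(name): name is "side" or "top"; returns a dict with "image" (400x640x3 uint8, red, green, blue), "range_z" (400x640 float32, mm along the optical axis (not along the pixel's ray), 0 where there is no reading), "vfov" (degrees; the focal length in pixels is half the picture's height over the tangent of half this angle, whatever the lens; pixels are square), "cx", "cy" (the principal point, pixels), "world_to_cam" (4x4, takes a point from world to camera coordinates). Camera axes: x right, y down, z forward; pixel columns grow to the right and rows downward; lengths in mm; the calibration is good to about 2 mm. A picture is of the moment at which its call begins.
- ctrl.finish_job(): hands the job in; it is judged then, once.
The state is a dict: "clock": time; "qpos": joint angles; "qd": joint speeds; "tau": joint torques, N m; "eef_pos": TCP position; "tool_rot": TCP orientation; "force": force on the tool from outside, world axes, zero at the start; "torque": the same for the moment, N m; "width": finger opening in mm; "gripper_force": force on a finger pad.
Only numpy, scipy, OpenCV 4.12 (cv2) and the standard library are available. Lean on these libraries where they do the work, as an engineer would, in place of code of your own. Each camera call takes 0.05 s, during which the arm holds its last target. There are 200 camera calls.

## Working session

There is one attempt and no reset: what is moved stays moved. The work goes in short steps, Python scripts to look and compute and a tool call to move; the robot and the scene stay as the last step left them, time stands still between calls to the robot, and variables do not carry over. Pictures are saved under pics/ and viewed, at most 10 in all, crops included, and the job is handed in when it is done.

Besides the shell and the picture viewer there is one more tool, called by a JSON object that holds its "name" and its "arguments", one argument or row to a line. step_arm: Moves the arm, as the interface text tells. Its arguments: {"type":"object","properties":{"commands":{"type":"array"}},"required":["commands"]}

```bash
mkdir -p pics; cat > h.py <<'E'
from cell import ctrl
import numpy as np, cv2
def grab(n,f):
    d=ctrl.get_image(n); np.savez(f'pics/{f}.npz',**d)
    cv2.imwrite(f'pics/{f}.png',d['image'][:,:,::-1]); return d
def cloud(d):
    z=np.asarray(d['range_z'],float); f=200/np.tan(np.radians(float(d['vfov']))/2)
    v,u=np.mgrid[:400,:640]
    p=np.stack([(u-d['cx'])/f*z,(v-d['cy'])/f*z,z],-1)
    T=np.linalg.inv(d['world_to_cam']); w=p@T[:3,:3].T+T[:3,3]; w[z<=0]=np.nan; return w
E
python3 - <<'E'
from h import *
grab('side','s0');grab('top','t0');s=ctrl.read_state();print(s['clock'],s['eef_pos'],s['tool_rot'],s['width'])
E
```

```text
0.1 [ 263.53240638 -593.57113306  230.4995786 ] [-3.13991584e+00  2.24291202e-05  4.17794986e-01] 85.49602630453911
```

View pics/s0.png

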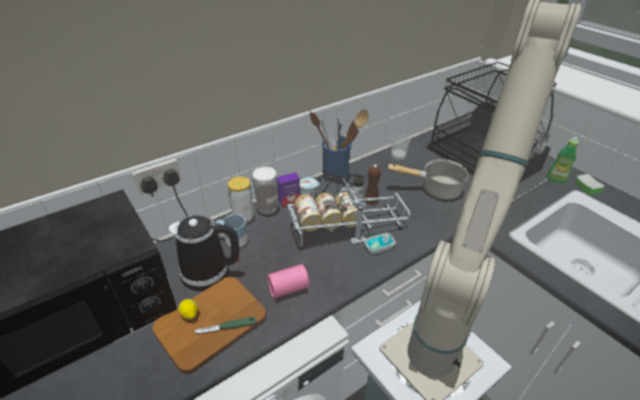

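View pics/t0.png

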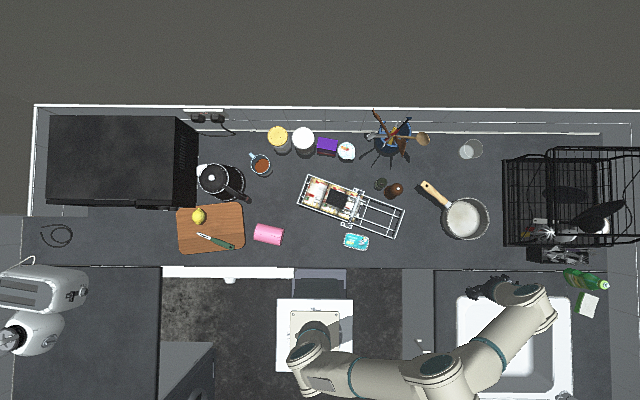

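Top view: the rack spans (297,190)–(405,220) with its tray at the right. The black plate is at about (338,199), with the tins to its left. The pink look-alike is at (268,234). Next I measure the rack and plate.

```bash
python3 - <<'E'
from h import *
d=dict(np.load('pics/t0.npz')); w=cloud(d); im=d['image'].astype(int)
r=np.s_[165:245,290:412]
W=w[r]; I=im[r]; dark=I.max(-1)<60
m=dark&(W[...,2]>140)&(W[...,2]<275)
vv,uu=np.nonzero(m); print('plate n',m.sum(),uu.min()+290,uu.max()+290,vv.min()+165,vv.max()+165)
P=W[m]; print(P.mean(0),P.min(0),P.max(0))
c=np.linalg.lstsq(np.c_[P[:,:2]-P[:,:2].mean(0),np.ones(len(P))],P[:,2],rcond=None)[0];print('plane',c, 'dir',np.degrees(np.arctan2(c[1],c[0])), 'tilt',np.arctan(np.hypot(*c[:2])))
# rack footprint: bright/wire points 30..150 high
k=(W[...,2]>22)&(W[...,2]<260)
n,lab,st,ce=cv2.connectedComponentsWithStats(k.astype(np.uint8),connectivity=8)
for i in range(1,n):
    if st[i,4]>60:
        Q=W[lab==i][:,:2].astype(np.float32); print(st[i],cv2.minAreaRect(Q), W[lab==i][:,2].max())
v=cv2.resize(d['image'][165:245,290:412][:,:,::-1],None,fx=6,fy=6,interpolation=cv2.INTER_CUBIC);cv2.imwrite('pics/crop.png',v)
E
```

```text
plate n 200 326 396 184 221
[561.30839881 -90.44702943 234.74713549] [ 479.12285891 -318.15665919  140.51468201] [624.52302671 -46.19585883 258.51809148]
plane [  0.25527955   0.47136331 234.74713549] dir 61.56104153586317 tilt 0.492071021418566
[   7    9  108   65 2157] ((538.6276245117188, -148.30418395996094), (424.38470458984375, 147.6426544189453), 70.32197570800781) 258.5180914756588
[ 85  13  12  12 109] ((633.6779174804688, -267.7869873046875), (37.3752326965332, 36.756370544433594), 1.933872938156128) 113.95974345047057
[ 95  18  18  15 204] ((605.5032348632812, -317.1028747558594), (49.444114685058594, 51.4245491027832), 88.7264404296875) 174.39329333231467
[ 53  68  26  12 168] ((405.98040771484375, -171.09658813476562), (46.12198257446289, 104.8913803100586), 0.3697413504123688) 33.65356624298602
```

View pics/crop.png

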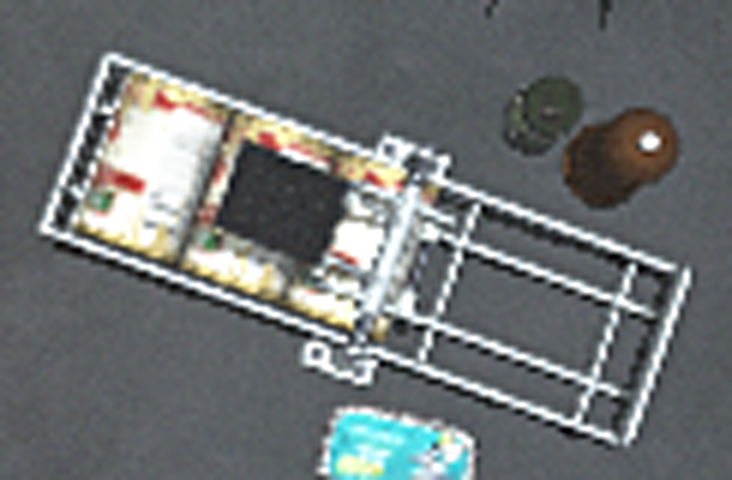

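```bash
cat >> h.py <<'E'
from scipy.spatial.transform import Rotation as R
def move(p,rpy):
    s=ctrl.read_state(); A=R.from_euler('xyz',s['tool_rot'])
    print('now',s['clock'],s['eef_pos'].round(1),s['tool_rot'].round(3),s['force'].round(1),s['width'])
    print('shift cm',(A.inv().apply(np.array(p)-s['eef_pos'])/10).round(2),'rotvec',(A.inv()*R.from_euler('xyz',rpy)).as_rotvec().round(3))
E
python3 - <<'E'
from h import *
d=dict(np.load('pics/t0.npz')); w=cloud(d); im=d['image'].astype(int)
W=w[188:210,325:349]; I=im[188:210,325:349]
m=(I.max(-1)<60)&(W[...,2]>205)&(W[...,2]<262)
n,lab,st,ce=cv2.connectedComponentsWithStats(m.astype(np.uint8)); i=1+st[1:,4].argmax(); P=W[lab==i]
print(len(P),P.mean(0),P.min(0),P.max(0),cv2.minAreaRect(P[:,:2].astype(np.float32)))
W=w[165:245,290:412].copy()
k=(W[...,2]>22)&(W[...,2]<260); n,lab,st,ce=cv2.connectedComponentsWithStats(k.astype(np.uint8),connectivity=8);i=1+st[1:,4].argmax();Q=W[lab==i]
a=np.radians(70.3); X=-np.array([np.cos(a),np.sin(a)]);Y=np.array([-X[1],X[0]])
o=np.array([538.63,-148.3])-5*X; q=(Q[:,:2]-o);print('origin',o,'plate in rack',(P.mean(0)[:2]-o)@np.c_[X,Y])
c=(Q[:,2]>120)&(Q[:,2]<160);y=q@Y;x=q@X;print('cheeks',np.percentile(y[c&(y<-50)],50),np.percentile(y[c&(y>50)],50),np.median(x[c&(abs(y)>55)]),'xr',x.min(),x.max(),y.min(),y.max())
t=o-82*X;print('target',t);move([*t,330],[np.pi,0,1.227])
E
```

```text
194 [560.88262478 -84.53752539 237.58748362] [ 526.42816883 -123.29640028  216.12917124] [593.81868528 -46.19585883 258.51809148] ((559.640869140625, -85.59683227539062), (69.04906463623047, 54.29538345336914), 69.14697265625)
origin [ 540.31547629 -143.59264728] plate in rack [-62.53174601  -0.54383708]
cheeks -53.47914515173119 52.99637176065025 15.274252012521943 xr -207.1971737913532 217.1964425675222 -73.82020577977059 73.82554269227775
target [567.95728748 -66.3920626 ]
now 0.1 [ 263.5 -593.6  230.5] [-3.14   0.     0.418] [ 0.3  0.  -0.2] 85.49602630453911
shift cm [ 49.21 -35.85  -9.89] rotvec [-0.002 -0.001 -0.809]
```

{"name": "step_arm", "arguments": {
  "commands": [0,0,-5,0,0,0,0,0,0,-10,0,0,0,0,4,-3,-10,0,0,-0.08,0,8,-6,-10,0,0,-0.16,0,12,-9,-10,0,0,-0.24,0,16,-12,-10,0,0,-0.32,0,20,-15,-10,0,0,-0.4,0,24,-17.5,-10,0,0,-0.48,0,28,-20.4,-10,0,0,-0.55,0,32,-23.3,-10,0,0,-0.62,0]
}}

```text
clock: 1.1
eef_pos: [462.1, -249.5, 331.2]
tool_rot: [-3.141, 0.0, 1.04]
force: [0.5, 0.1, 1.1]
width: -0.2
gripper_force: 0.0
```

```bash
python3 -c "
from h import *
move([568,-66.4,330],[np.pi,0,1.227])"
```

```text
now 1.1 [ 462.1 -249.5  331.2] [-3.141  0.     1.04 ] [0.5 0.1 1.1] -0.20708012290303132
shift cm [21.15 -0.13  0.11] rotvec [-0.     0.    -0.187]
```

{"name": "step_arm", "arguments": {
  "commands": [4,0,0,0,0,-0.04,0,8,0,0,0,0,-0.08,0,12,0,0,0,0,-0.12,0,16,0,0,0,0,-0.15,0,19,0,0,0,0,-0.187,0,21.1,-0.1,0,0,0,-0.187,0,21.1,-0.1,2,0,0,-0.187,0,21.1,-0.1,4,0,0,-0.187,0,21.1,-0.1,6,0,0,-0.187,0,21.1,-0.1,6,0,0,-0.187,0]
}}

```text
clock: 2.1
eef_pos: [565.8, -69.1, 268.5]
tool_rot: [-3.135, 0.002, 1.225]
force: [0.3, 1.2, -0.8]
width: -0.3
gripper_force: 0.0
```

```bash
python3 -c "
from h import *
d=grab('top','t1');c=d['image'][150:250,270:420,::-1];cv2.imwrite('pics/c1.png',cv2.resize(c,None,fx=4,fy=4))
move([568,-66.4,165],[np.pi,0,1.227])"
```

```text
now 2.15 [567.  -69.1 270.1] [-3.138e+00  1.000e-03  1.225e+00] [-0.3 -0.2  0. ] -0.09529549747124048
shift cm [ 0.29  0.03 10.51] rotvec [-0.003  0.001 -0.002]
```

View pics/c1.png

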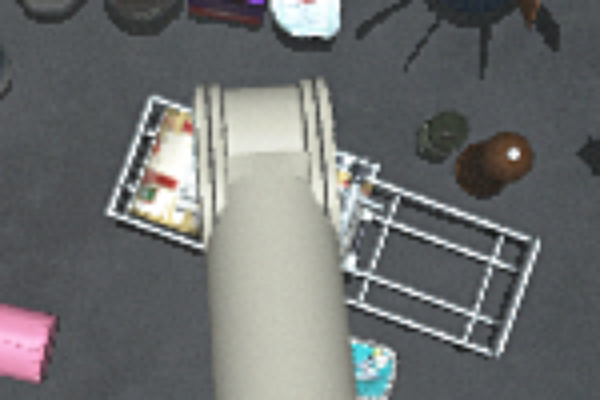

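The arm is above the plate at about (270,130) in the crop, and the tray at the right, (440,270), is still empty. Next I press down.

{"name": "step_arm", "arguments": {
  "commands": [0.2,0,1.5,0,0,0,0,0.2,0,3,0,0,0,0,0.2,0,4.5,0,0,0,0,0.2,0,6,0,0,0,0,0.2,0,7.5,0,0,0,0,0.2,0,8.5,0,0,0,0,0.2,0,9.3,0,0,0,0,0.2,0,9.8,0,0,0,0,0.2,0,9.8,0,0,0,0]
}}

```text
clock: 3.05
eef_pos: [572.9, -63.2, 176.2]
tool_rot: [3.135, -0.007, 1.227]
force: [1.8, 6.5, 8.6]
width: -0.0
gripper_force: 4.7
```

{"name": "step_arm", "arguments": {
  "commands": [0,0,0.4,0,0,0,0,0,0,0.7,0,0,0,0,0,0,0.7,0,0,0,0]
}}

```text
clock: 3.35
eef_pos: [573.6, -62.0, 169.7]
tool_rot: [3.134, -0.009, 1.228]
force: [2.4, 9.2, 8.1]
width: 0.2
gripper_force: 5.4
```

```bash
python3 - <<'E'
from h import *
d=grab('side','s1');c=d['image'][165:265,270:420,::-1];cv2.imwrite('pics/c2.png',cv2.resize(c,None,fx=4,fy=4))
move([568,-66.4,165],[np.pi,0,1.227])
def tray(d):
    w=cloud(d); X=-np.array([.3371,.9415]);Y=np.array([.9415,-.3371]); q=(w[...,:2]-[540.3,-143.6]); x,y=q@X,q@Y
    m=(abs(y)<45)&(w[...,2]>60)&(w[...,2]<125)&(x>-210)&(x<215)
    print(np.histogram(x[m],np.arange(-210,220,15)))
tray(d); tray(grab('top','t2'))
E
```

```text
now 3.4 [573.5 -62.  169.9] [ 3.134 -0.009  1.228] [ 1.6  9.  10. ] -0.10048336047775806
shift cm [-0.6  -0.38  0.48] rotvec [ 0.008 -0.009  0.001]
(array([ 58,  11,  10, 104,   4,   0,   0,  15,  74,  57,  26,  42,  46,
        13,   0,   0,   0,   9,   0,   0,   0,   0, 101,  88,  69,  53,
        19,  22]), array([-210, -195, -180, -165, -150, -135, -120, -105,  -90,  -75,  -60,
        -45,  -30,  -15,    0,   15,   30,   45,   60,   75,   90,  105,
        120,  135,  150,  165,  180,  195,  210]))
(array([41, 32, 10, 37,  6,  0,  0,  0,  0,  0,  0,  0,  1,  2,  0,  0,  0,
        2,  3,  0,  0,  0,  1, 99, 89, 88, 74, 51]), array([-210, -195, -180, -165, -150, -135, -120, -105,  -90,  -75,  -60,
        -45,  -30,  -15,    0,   15,   30,   45,   60,   75,   90,  105,
        120,  135,  150,  165,  180,  195,  210]))
```

View pics/c2.png

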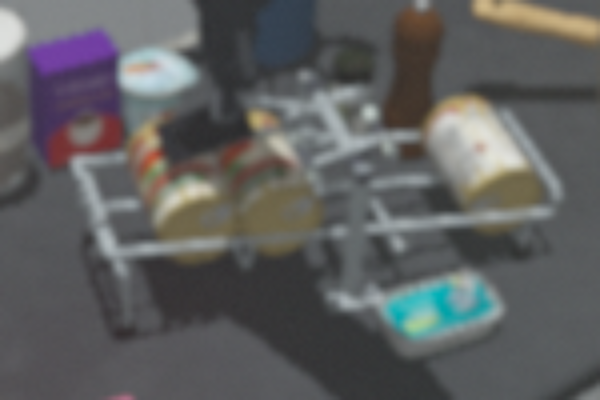

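Tin 1 lies in the tray at (485,160), tins 2 and 3 are held behind the fork, and the plate is down. Next I let the plate up.

{"name": "step_arm", "arguments": {
  "commands": [0,0,0,0,0,0,0,0,0,0,0,0,0,0,0,0,0,0,0,0,0,0,0,-2,0,0,0,0,0,0,-4.5,0,0,0,0,0,0,-7,0,0,0,0,0,0,-9.5,0,0,0,0,0,0,-11,0,0,0,0,0,0,-11,0,0,0,0,0,0,-11,0,0,0,0]
}}

```text
clock: 4.45
eef_pos: [568.9, -67.3, 276.9]
tool_rot: [3.14, -0.0, 1.225]
force: [-0.1, -0.7, 0.3]
width: 0.4
gripper_force: 0.0
```

{"name": "step_arm", "arguments": {
  "commands": [0,0,0,0,0,0,0,0,0,0,0,0,0,0,0,0,0,0,0,0,0,0,0,0,0,0,0,0,0,0,0,0,0,0,0,0,0,0,0,0,0,0,0,0,0,0,0,0,0,0,0,0,0,0,0,0,0,0,0,0,0,0,0,0,0,0,0,0,0,0]
}}

```text
clock: 5.45
eef_pos: [568.8, -67.2, 276.4]
tool_rot: [3.141, -0.0, 1.225]
force: [0.1, 0.2, -1.5]
width: 0.3
gripper_force: 0.0
```

```bash
python3 - <<'E'
from h import *
d=grab('side','s2');c=d['image'][165:265,270:420,::-1];cv2.imwrite('pics/c3.png',cv2.resize(c,None,fx=4,fy=4))
move([568,-66.4,165],[np.pi,0,1.227])
E
```

```text
now 5.5 [568.7 -67.2 276.4] [ 3.141 -0.     1.225] [-0.8 -0.4 -0.2] 0.14792344894612156
shift cm [ 0.05 -0.1  11.14] rotvec [ 0.    -0.    -0.002]
```

View pics/c3.png

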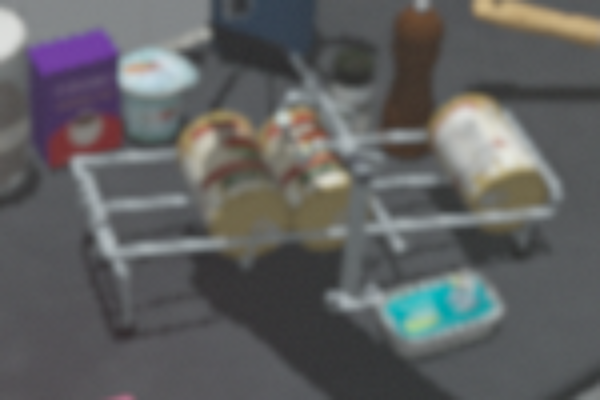

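Tin 1 is in the tray at (490,160), tin 2 is at the gate at (310,185), and tin 3 is behind it. I'll check the plate and gate numerically against the first picture.

```bash
python3 - <<'E'
from h import *
X=-np.array([.3371,.9415]);Y=np.array([.9415,-.3371])
for n in ('s0','s1','s2'):
    d=dict(np.load(f'pics/{n}.npz')); w=cloud(d); q=w[...,:2]-[540.3,-143.6]; x,y=q@X,q@Y
    m=(abs(y)<30)&(d['image'].max(-1)<70)&(abs(x+70)<60)&(w[...,2]>140)&(w[...,2]<262)
    print(n,'plate',m.sum(),x[m].mean(),w[m][:,2].mean(),w[m][:,2].max())
    e=(y<-35)&(y>-75)&(w[...,2]>50)&(w[...,2]<125)&(x<60)&(x>-200); print(np.histogram(x[e],np.arange(-200,61,10))[0])
E
```

```text
s0 plate 124 -65.29582774281327 236.13245074032474 254.6993925189131
[25 39 37 41 33 35 37 39 29 48 45 47 42 40 43 24 36 47 56 46 75 49 12  8
 10  6]
s1 plate 239 -100.78116268563521 186.66044057243403 261.9571543830614
[23  7  6 17 40 33 43 44 38 37 32 35 47 55 45 42 46 41 22  5 29 37 15  3
  4  6]
s2 plate 154 -65.61645253643209 236.264505919635 256.4926353919582
[24  7  6  6  2  5  7  5 23 48 44 53 40 40 43 26 42 45 48 49 71 45 14 11
 10  5]
```

The plate is back at its rest height and tin 2 sits where tin 1 did. Second press, with the same profile.

{"name": "step_arm", "arguments": {
  "commands": [0,0,2,0,0,0,0,0,0,3.6,0,0,0,0,0,0,5.1,0,0,0,0,0,0,6.6,0,0,0,0,0,0,8.1,0,0,0,0,0,0,9.1,0,0,0,0,0,0,9.9,0,0,0,0,0,0,10.4,0,0,0,0,0,0,10.8,0,0,0,0,0,0,11.1,0,0,0,0]
}}

```text
clock: 6.5
eef_pos: [572.7, -61.8, 168.0]
tool_rot: [3.136, -0.008, 1.228]
force: [-1.4, 9.6, 28.6]
width: 0.1
gripper_force: 14.8
```

{"name": "step_arm", "arguments": {
  "commands": [0,0,0,0,0,0,0,0,0,0,0,0,0,0,0,0,0,0,0,0,0,0,0,0,0,0,0,0,0,0,0,0,0,0,0,0,0,0,0,0,0,0]
}}

```text
clock: 7.1
eef_pos: [572.6, -61.9, 168.6]
tool_rot: [3.135, -0.008, 1.228]
force: [0.4, 9.3, 15.1]
width: -0.1
gripper_force: 8.4
```

```bash
python3 - <<'E'
from h import *
d=grab('side','s3');c=d['image'][165:265,270:420,::-1];cv2.imwrite('pics/c4.png',cv2.resize(c,None,fx=4,fy=4))
E
```

```text
(no output)
```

View pics/c4.png

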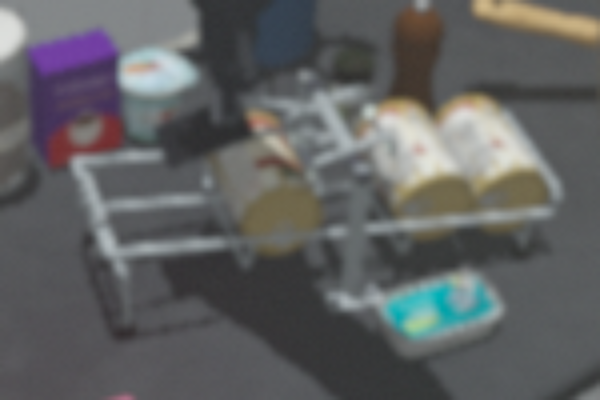

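Tins 1 and 2 are in the tray at (490,165) and (420,170), and tin 3 is held at (265,200). Next I release the plate and wait.

{"name": "step_arm", "arguments": {
  "commands": [0,0,0,0,0,0,0,0,0,0,0,0,0,0,0,0,-2,0,0,0,0,0,0,-4.5,0,0,0,0,0,0,-7,0,0,0,0,0,0,-9.5,0,0,0,0,0,0,-12,0,0,0,0,0,0,-15,0,0,0,0,0,0,-15,0,0,0,0,0,0,-15,0,0,0,0]
}}

```text
clock: 8.15
eef_pos: [568.9, -67.2, 315.7]
tool_rot: [3.14, -0.0, 1.225]
force: [-0.3, 0.4, -0.8]
width: -0.1
gripper_force: 0.0
```

{"name": "step_arm", "arguments": {
  "commands": [0,0,0,0,0,0,0,0,0,0,0,0,0,0,0,0,0,0,0,0,0,0,0,0,0,0,0,0,0,0,0,0,0,0,0,0,0,0,0,0,0,0,0,0,0,0,0,0,0,0,0,0,0,0,0,0,0,0,0,0,0,0,0,0,0,0,0,0,0,0]
}}

```text
clock: 9.15
eef_pos: [568.7, -67.2, 315.3]
tool_rot: [3.142, -0.0, 1.225]
force: [-0.1, -0.8, -0.0]
width: 0.2
gripper_force: 0.0
```

{"name": "step_arm", "arguments": {
  "commands": [0,0,0,0,0,0,0,0,0,0,0,0,0,0,0,0,0,0,0,0,0,0,0,0,0,0,0,0,0,0,0,0,0,0,0,0,0,0,0,0,0,0,0,0,0,0,0,0,0,0,0,0,0,0,0,0,0,0,0,0,0,0,0,0,0,0,0,0,0,0]
}}

```text
clock: 10.15
eef_pos: [568.7, -67.2, 315.3]
tool_rot: [3.142, -0.0, 1.225]
force: [-0.7, -0.8, -0.5]
width: 0.1
gripper_force: 0.0
```

```bash
python3 - <<'E'
from h import *
d=grab('side','s4');c=d['image'][165:265,270:420,::-1];cv2.imwrite('pics/c5.png',cv2.resize(c,None,fx=4,fy=4))
X=-np.array([.3371,.9415]);Y=np.array([.9415,-.3371])
for n in ('s0','s4'):
    d=dict(np.load(f'pics/{n}.npz')); w=cloud(d); q=w[...,:2]-[540.3,-143.6]; x,y=q@X,q@Y
    m=(abs(y)<30)&(d['image'].max(-1)<70)&(abs(x+70)<60)&(w[...,2]>140)&(w[...,2]<262)
    print(n,'plate',m.sum(),x[m].mean(),w[m][:,2].mean(),w[m][:,2].max())
    e=(y<-35)&(y>-75)&(w[...,2]>45)&(w[...,2]<125)&(x<220)&(x>-200); print(np.histogram(x[e],np.arange(-200,221,10))[0])
E
```

```text
s0 plate 124 -65.29582774281327 236.13245074032474 254.6993925189131
[26 39 37 41 33 35 37 39 29 48 45 49 42 40 43 24 36 48 58 48 79 51 12  8
 10  6  9  5  3  5  5  4  3  3  5  5  2  4  6  2 13  7]
s4 plate 149 -65.80298602456531 236.59688728136874 255.5448780497403
[24  6  6  6  3  4  6  6  3  6  5 21  4  6  5  9 43 51 55 46 82 48 15  8
 10 17 47 39 44 40 44 34 25 29 41 41 39 40 37 23 24  9]
```

View pics/c5.png

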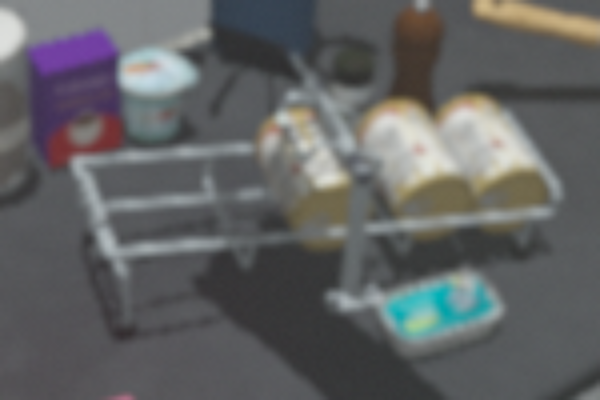

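Tins 1 and 2 lie in the tray, tin 3 is at the gate at (315,180), and the plate is up and clear of the fingers. Handing the job in.

```bash
python3 -c "
from cell import ctrl
print(ctrl.finish_job())"
```

```text
the job is handed in; nothing more can be done
None
```

I handed the job in at about 10 s: two presses put tins 1 and 2 in the front tray, with tin 3 held at the gate, the plate fully up and the robot clear; the hand-in returned no verdict.

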